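# Post a milled block through the chute flap

## Task

Pass the finished block through the gravity flap of the bench chute: on the chute's deck, push the block with closed fingertips in front of the flap, then on through the flap until it drops into the catch pocket behind, and draw back so that the flap swings shut. Only push the block, do not lift it, and leave the bush that stands on the deck and the flange and screwdriver on the worktop where they are.

Things in the scene. Friction and masses are not known exactly. Their poses are not given: they have to be found in the camera images.
- chute: Grey and aluminium sheet-metal chute, fixed to the worktop. Origin on the worktop under the flap; x axis = feed direction (from the open deck through the flap into the pocket), y to the left of it, z up. All chute coordinates below are in this frame, in mm. The throat with the flap is 72 wide between two 3 mm cheeks, x -20 to +120, up to z 80; only the 16 wide ears that carry the pin rise to z 118.
- deck_mid (a point): Point on the flat deck at chute (-95, 0, 55). The deck's top is at z 55, x -160 to -30, y -100 to +100, without rails on its front and side edges. Two low slanted guides (3 thick, 22 high above the deck) lead from x -52, y +-93 to the throat at x -24, y +-38.
- pin_mid (a point): Middle of the hinge pin, chute (0, 0, 110), knuckles 10 thick. Upright fingers stop at the pin before the block is surely over the lip. Fingers leaning 25 to 30 degrees, tips ahead and gripper back towards the deck, reach under it far enough: push until the fingertips' front edge is about 10 past the pin. They may touch the flap.
- lip_mid (a point): Edge of the throat's floor, chute (14, 0, 55). Beyond it a steep ramp leads down into the catch pocket: floor z 5, open above, 72 wide, walls 80 high, end wall at x 117. The block tips and slides in once its middle is pushed well (about 6 or more) beyond the lip; the light flap leans on it until then.
- flap (a joint): Angle of the steel flap, rad: 0 = hanging shut, grows up to 1.4 as its lower edge swings inward (towards the pocket). It weighs about 25 g, has no spring and falls shut by itself; it cannot swing out towards the deck.
- flap_edge (a point): Middle of the flap's lower edge, 52 mm below the pin, 3 mm above the throat floor when shut. The flap is 67 mm wide and 3 mm thick.
- block: The block to be posted: light grey milled block with two screw holes on top, 30 x 45 x 20 mm (x, y, z), 70 g; origin at the centre of its underside. It starts flat on the deck, left or right of the throat.
- bush: Cream round bush, 24 mm diameter, 25 mm high, with a bore, standing on the deck on the other side; origin at the centre of its underside. To be left alone.
- flange: Light grey round flange, 62 mm diameter, 21 mm high, lying on the worktop; origin at the centre of its underside. To be left alone.
- screwdriver: Screwdriver with red handle, 162 mm long, 22 mm thick, lying on the worktop; origin at the centre of its underside. To be left alone.
There are look-alikes about, which are no part of the job. There is more than one size of the block; the one meant has the size given above.

How it is judged:
On the way, in this order (a step that is already met when the one before it is completed fails the run):
1. the block lies on the deck in line with the throat, flap still shut (y of block in the frame of chute between -0.03 and 0.03 m and x of block in the frame of chute between -0.16 and -0.02 m and z of block in the frame of chute above 0.05 m and value of joint flap below 0.05 rad), for 0.02 s.
2. the block, in the doorway, holds the flap open (x of block in the frame of chute between -0.02 and 0.035 m and y of block in the frame of chute between -0.036 and 0.036 m and value of joint flap above 0.4 rad), for 0.02 s.
At the end, for the whole second after the job is handed in: The block lies at rest in the catch pocket behind the flap (its underside's centre beyond the lip and more than 10 mm below deck height, any attitude), the flap hangs shut (within 0.05 rad), and bush and flange are within 15 mm and the screwdriver within 20 mm of where they started (x of block in the frame of chute between 0.015 and 0.117 m and y of block in the frame of chute between -0.036 and 0.036 m and z of block in the frame of chute below 0.045 m and linear speed of block below 0.02 m/s and value of joint flap below 0.05 rad and distance of each of bush, flange from where it was at the start of the episode below 0.015 m and distance of screwdriver from where it was at the start of the episode below 0.02 m); the robot touches nothing.
It fails at once if the block is lifted (its underside's centre 20 mm above the deck) (z of block in the frame of chute above 0.075 m).
It fails at once if the bush is pushed more than 15 mm (distance of bush from where it was at the start of the episode above 0.015 m).
It fails at once if the flange or the screwdriver is disturbed (distance of flange from where it was at the start of the episode above 0.015 m or distance of screwdriver from where it was at the start of the episode above 0.02 m).
It also fails if it takes over 48 s, if anything falls off the work surface, if the arm or the gripper's body presses on something with over 40 N, if the wrist force passes 120 N, or if a joint passes its speed limit or range.

## Robot

A 7-joint arm with a two-finger parallel gripper is mounted at the origin on a cart in front of the work surface, level with it; the furniture and walls round the work are solid. World frame = base frame: x ahead of the robot, y to its left, z up, the work surface at z = 0. Lengths are in m, angles in rad, forces in N, time in s.
With the tool pointing down it reaches from about 0.425 to 0.875 m from the base axis. Payload 4.7 kg.
Tool frame: the origin (TCP) lies at the very end of the fingers, on their centre line; the grasp point (between the pads) lies 19 mm behind it; z points along the fingers, x is the direction in which the jaws open and shut, and the axes are right-handed (so a half turn about z gives the same grasp; the last joint's range is limited). The gripper opens to 87 mm and grips with 3 to 60 N. Pads are 19 mm wide; open, the fingers measure 117 mm over their backs; the gripper's body (75 mm by 190 mm) begins 51 mm behind the grasp point.
Start: joints at [-1.097, 0.321, -0.07, 1.45, 0.023, 1.371, -0.057], TCP at [0.288, 0.582, 0.223] pointing down, gripper open.
Joint ranges: [-2.86, 2.86], [-0.3, 2.09], [-1.38, 1.24], [0.06, 2.45], [-1.56, 4.7], [0.09, 2.05], [-2.69, 2.69]. Speed limits (rad/s): [2.57, 2.57, 3.14, 3.14, 3.14, 3.14, 3.14].

## Interface

Orientations are given as a rotation vector (axis times angle).
In Python, from plant import sense, viewer, bot gives the robot as it stands.
- The arm moves only by the tool send_rows, never from a script. Its argument "series" is a list of rows, each an object with "linear": the shift along the tool's x, y, z in m, a list of three; "dr": the turn, a rotation vector about the tool's x, y, z in rad, a list of three; "grip": the opening, from 0 (shut) to 1 (fully open). A call has 1 to 12 rows; each row is the pose to reach, as a shift and turn from the pose commanded when the call began, along the tool's axes at that moment; what a row does not reach only later rows make up. A row lasts 1/10 s, in which the tool goes at most 50 mm and 8.59 degrees, less where a joint would pass 70% of its speed; a pose out of reach is approached as far as the arm can. A call with a gripper value outside its range is refused whole. The fingers move at their own pace and stop on an object; "force" is the grip in N (left out, the last holds). Time passes only in rows, so rows that repeat a pose let the fingers close. It gives the time, the measured TCP pose, the force and the opening at its end, in the units of the state.
- sense(): the state, without advancing time (a new reading comes with each control period).
- viewer.capture(name): name is "scene" or "top" or "wrist"; returns a dict with "frame" (400x640x3 uint8, red, green, blue), "z_map" (400x640 float32, m along the optical axis (not along the pixel's ray), 0 where there is no reading), "fx", "fy", "cx", "cy" (pixels), "cam_to_world" (4x4, takes a point from camera to world coordinates). Camera axes: x right, y down, z forward; pixel columns grow to the right and rows downward; lengths in m; the calibration is good to about 2 mm. The wrist camera is an equidistant fisheye: a pixel r from the principal point sees the ray r / f radians off the axis. A picture is of the moment at which its call begins.
- bot.finish_job(): hands the job in, once; it reports no verdict.
The state is a dict: "time": time; "joints": joint angles; "qd": joint speeds; "effort": joint torques, N m; "tool_pos": TCP position; "orientation": TCP orientation; "wrist_force": force on the tool from outside, world axes, zero at the start; "torque": the same for the moment, N m; "width": opening from 0.0 (shut) to 1.0 (fully open).
Only numpy, scipy, OpenCV 4.12 (cv2) and the standard library are available. Lean on these libraries where they do the work, as an engineer would, in place of code of your own. Each camera call takes 0.05 s, during which the arm holds its last target. There are 200 camera calls.

## Working session

There is one attempt and no reset: what is moved stays moved. The work goes in short steps, Python scripts to look and compute and a tool call to move; the robot and the scene stay as the last step left them, time stands still between calls to the robot, and variables do not carry over. Pictures are saved under pics/ and viewed, about 8 in all and at most 12, crops included, and the job is handed in when it is done.

Besides the shell and the picture viewer there is one more tool, called after "Request:" by a JSON object that holds its "api" and its "payload", one argument or row to a line. send_rows: Moves the arm, as the interface text tells. Its arguments: {"type":"object","properties":{"series":{"type":"array"},"force":{"type":"number"}},"required":["series"]}

```bash
mkdir -p pics; ls; python3 - <<'E'
from plant import sense, viewer, bot
import cv2, numpy as np
s=sense(); print(s)
for n in ("scene","top"):
    c=viewer.capture(n); np.savez(f"{n}0.npz",**c)
    cv2.imwrite(f"pics/{n}0.png",c["frame"][:,:,::-1])
    print(n,c["fx"],c["fy"],c["cx"],c["cy"],np.round(c["cam_to_world"],3).tolist())
E
```

```text
pics
{'time': 0.0, 'joints': array([-1.09692276,  0.32181973, -0.07007064,  1.45167329,  0.02259607,
        1.37079348, -0.05689279]), 'qd': array([ 1.79293256e-04, -8.99451256e-04,  2.48305579e-04,  5.33401087e-05,
        1.54658414e-03,  9.39313377e-04, -1.07693351e-03]), 'effort': array([-4.04093162e-04, -4.91270363e+01, -4.04095352e-01, -3.12531531e+01,
       -6.38751592e-02,  4.35203151e-02,  1.67336348e-04]), 'tool_pos': array([0.28824067, 0.5819788 , 0.22146439]), 'orientation': array([ 2.66824894e+00,  1.65626332e+00, -2.45909700e-03]), 'wrist_force': array([ 0.06526812, -0.09767066,  0.13899359]), 'torque': array([ 0.01895622,  0.01767252, -0.03231126]), 'width': 1.0013391928538686}
scene 449.3077466166327 449.3077466166327 326.22974753704216 206.75115509482924 [[-0.882, 0.268, -0.388, 0.912], [0.471, 0.499, -0.727, 0.682], [-0.001, -0.824, -0.567, 0.581], [0.0, 0.0, 0.0, 1.0]]
top 417.7756789137892 417.7756789137892 315.9945336673586 197.14042104485904 [[0.006, -0.975, 0.223, 0.418], [-1.0, -0.006, 0.002, 0.078], [-0.001, -0.223, -0.975, 0.921], [0.0, 0.0, 0.0, 1.0]]
```

View pics/top0.png

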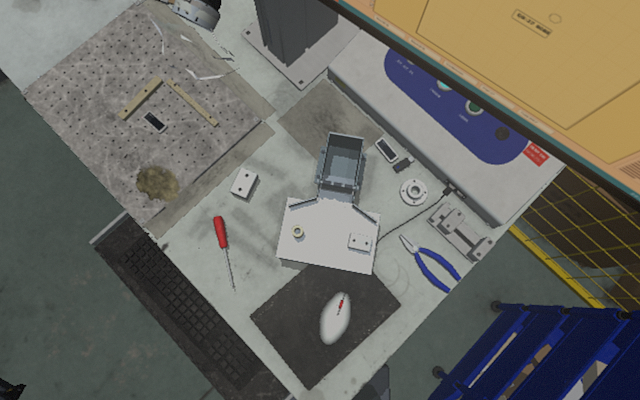

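View pics/scene0.png

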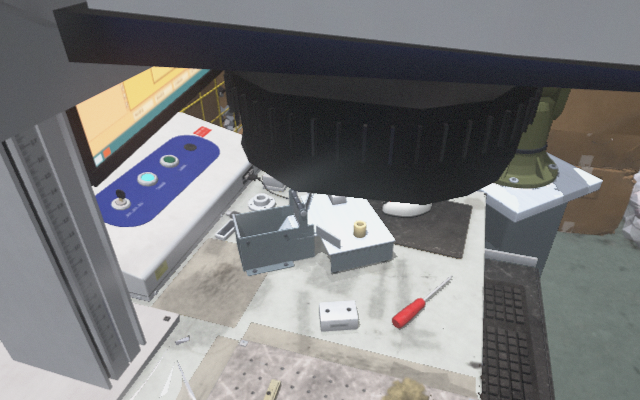

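The top view shows the deck around (330,235) px, with the block at about (361,242), the bush at (298,232), and the throat and pocket leading up to (345,150). The white block on the worktop at (244,183) is a look-alike. In the scene view the arm hides part of the chute. Next I'll measure the deck, block and bush from the top view.

```bash
cat > h.py <<'E'
import numpy as np, cv2
def cloud(c):
    z=c["z_map"]; v,u=np.mgrid[:z.shape[0],:z.shape[1]]
    p=np.stack([(u-c["cx"])/c["fx"]*z,(v-c["cy"])/c["fy"]*z,z],-1)
    T=c["cam_to_world"]; return p@T[:3,:3].T+T[:3,3]
def ray(c,uv,h):
    T=c["cam_to_world"]; uv=np.atleast_2d(uv).astype(float)
    d=np.stack([(uv[:,0]-c["cx"])/c["fx"],(uv[:,1]-c["cy"])/c["fy"],np.ones(len(uv))],-1)@T[:3,:3].T
    return T[:3,3]+d*((h-T[2,3])/d[:,2])[:,None]
E
python3 - <<'E'
from h import *
c=dict(np.load("top0.npz")); P=cloud(c); z=P[...,2]
box=np.zeros(z.shape,bool); box[120:290,260:400]=1
def comp(lo,hi,box=box):
    m=(box&(z>lo)&(z<hi)).astype(np.uint8)
    n,l,st,ce=cv2.connectedComponentsWithStats(m)
    return [(l==i) for i in np.argsort(-st[:,4]) if i and st[i,4]>15][:6]
for lo,hi in((.047,.063),(.068,.085),(.085,.125)):
  for m in comp(lo,hi):
    ct=max(cv2.findContours(m.astype(np.uint8),0,2)[0],key=len if 0 else cv2.contourArea)[:,0]
    w=ray(c,ct,np.median(z[m])); r=cv2.minAreaRect((w[:,:2]*1000).astype(np.float32))
    print(lo,m.sum(),"z",round(float(np.median(z[m])),4),"px",np.argwhere(m).mean(0)[::-1].round(1),"rect",np.round(r[0],1),np.round(r[1],1),round(r[2],1))
    if m.sum()>3000: 
        print(ray(c,cv2.approxPolyDP(ct[:,None],4,True)[:,0],.055).round(4).tolist(), cv2.approxPolyDP(ct[:,None],4,True)[:,0].tolist())
f=c["frame"][120:290,260:400,::-1]
cv2.imwrite("pics/crop.png",cv2.resize(f,None,fx=3.5,fy=3.5,interpolation=cv2.INTER_CUBIC))
E
```

```text
0.047 5846 z 0.054 px [327.  232.6] rect [554.9  52.4] [199.6 170. ] 79.8
[[0.6155, 0.1423, 0.055], [0.4886, 0.1643, 0.055], [0.4553, -0.0306, 0.055], [0.5799, -0.0524, 0.055], [0.5862, -0.0209, 0.055], [0.5607, -0.0414, 0.055], [0.5925, 0.0065, 0.055], [0.6273, 0.0039, 0.055], [0.6313, 0.0615, 0.055], [0.6445, 0.0722, 0.055], [0.605, 0.0827, 0.055], [0.5938, 0.1397, 0.055], [0.6092, 0.1103, 0.055]] [[287, 197], [275, 257], [370, 274], [379, 214], [364, 211], [374, 223], [351, 208], [352, 192], [325, 190], [320, 184], [315, 202], [288, 207], [302, 200]]
0.047 120 z 0.0577 px [393.3 125.4] rect [778.9 -90.8] [47.4 19.7] 42.3
0.047 84 z 0.0552 px [345.2 140.4] rect [744.   17.9] [71.4  7.3] 80.3
0.047 24 z 0.0546 px [296.6 231.5] rect [542.3 120.4] [ 8.9 10.3] 45.8
0.068 337 z 0.0739 px [359.2 242.1] rect [518.2  -7.7] [45.2 30.6] 77.2
0.068 239 z 0.0783 px [340.7 144.8] rect [694.5  27. ] [ 80.2 109.7] 79.7
0.068 88 z 0.0784 px [296.5 231.4] rect [538.5 119.7] [22.6 22.4] 0.8
0.068 66 z 0.0747 px [301.7 201.5] rect [601.7 109.8] [ 4.7 60.4] 16.7
0.068 64 z 0.0753 px [363.9 212.8] rect [578.6 -18. ] [60.2  4.8] 53.1
0.068 63 z 0.0772 px [335.8 189.4] rect [627.   39.3] [63.6  4.6] 80.0
0.085 250 z 0.1119 px [336.5 185.6] rect [624.9  39.8] [83.4 20.7] 79.2
```

View pics/crop.png

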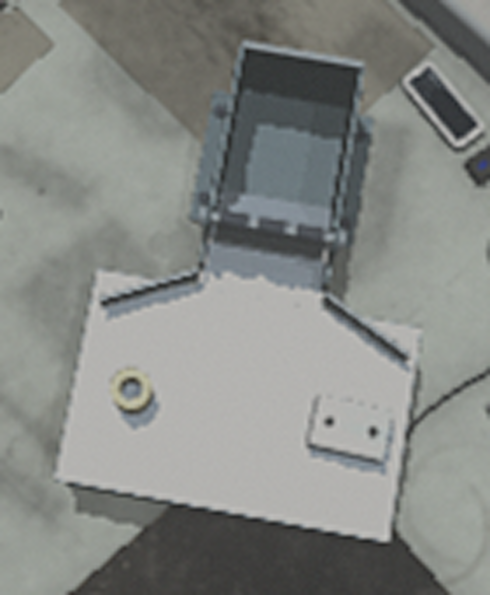

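The crop shows the block right of the throat (holes at about (328,421) and (372,431) px in the crop), the bush on the left (131,390), and the flap shut. Chute yaw is about -10° and the origin about (0.628, 0.039). The block is 45x30 with its top at z 74, and sits at chute (-100,-65). Next I'll work out the moves.

```bash
cat >> h.py <<'E'
from scipy.spatial.transform import Rotation as R
YAW=np.radians(-10.); O=np.array([.628,.0392,0]); RC=R.from_euler('z',YAW)
def to_chute(p): return RC.inv().apply(np.asarray(p)-O)*1000
def go(xyz_mm,lean=0,R0=None,p0=None):
    "shift, turn in current tool axes to reach chute point; lean in deg, tips ahead"
    from plant import sense
    s=sense(); R0=R0 or R.from_rotvec(s["orientation"]); p0=s["tool_pos"] if p0 is None else p0
    # tool x = chute y, tool y = chute x, tool z = -z
    Rt=RC*R.from_matrix(np.array([[0,1,0],[1,0,0],[0,0,-1.]]))*R.from_rotvec([-np.radians(lean),0,0])
    pt=RC.apply(np.array(xyz_mm)/1000)+O
    return R0.inv().apply(pt-p0).round(4).tolist(),(R0.inv()*Rt).as_rotvec().round(4).tolist()
def st():
    from plant import sense
    s=sense(); r=R.from_rotvec(s["orientation"])
    print("t",round(s["time"],2),"tcp chute",to_chute(s["tool_pos"]).round(1),"toolz",RC.inv().apply(r.apply([0,0,1])).round(3),"toolx",RC.inv().apply(r.apply([1,0,0])).round(3),"F",RC.inv().apply(s["wrist_force"]).round(1),"w",round(s["width"],3),"q",s["joints"].round(2))
E
python3 - <<'E'
from h import *
st(); print(go([-100,-118,150])); print(go([-100,-118,62]))
c=dict(np.load("top0.npz")); P=cloud(c).reshape(-1,3); C=to_chute(P)
for y in range(-260,260,40):
    m=(abs(C[:,1]-y)<20)&(C[:,0]>-220)&(C[:,0]<60); print(y,"max z",C[m,2].max().round() if m.any() else None)
E
```

```text
t 0.1 tcp chute [-428.9  475.6  221.5] toolz [-0.    -0.002 -1.   ] toolx [ 0.281  0.96  -0.002] F [0.1 0.3 0.7] w 0.998 q [-1.1   0.32 -0.07  1.45  0.02  1.37 -0.06]
([-0.477, 0.4826, 0.0724], [-0.0002, 0.0018, -0.2852])
([-0.4768, 0.4825, 0.1604], [-0.0002, 0.0018, -0.2852])
-260 max z 66.0
-220 max z 51.0
-180 max z 23.0
-140 max z 22.0
-100 max z 79.0
-60 max z 114.0
-20 max z 117.0
20 max z 921.0
60 max z 115.0
100 max z 77.0
140 max z 4.0
180 max z 29.0
220 max z 30.0
```

Request:
{"api": "send_rows", "payload": {
  "series": [
    {"linear": [-0.477, 0.483, 0.05], "dr": [0, 0.002, -0.285], "grip": 0},
    {"linear": [-0.477, 0.483, 0.05], "dr": [0, 0.002, -0.285], "grip": 0},
    {"linear": [-0.477, 0.483, 0.05], "dr": [0, 0.002, -0.285], "grip": 0},
    {"linear": [-0.477, 0.483, 0.05], "dr": [0, 0.002, -0.285], "grip": 0},
    {"linear": [-0.477, 0.483, 0.05], "dr": [0, 0.002, -0.285], "grip": 0},
    {"linear": [-0.477, 0.483, 0.05], "dr": [0, 0.002, -0.285], "grip": 0},
    {"linear": [-0.477, 0.483, 0.05], "dr": [0, 0.002, -0.285], "grip": 0},
    {"linear": [-0.477, 0.483, 0.05], "dr": [0, 0.002, -0.285], "grip": 0},
    {"linear": [-0.477, 0.483, 0.05], "dr": [0, 0.002, -0.285], "grip": 0},
    {"linear": [-0.477, 0.483, 0.05], "dr": [0, 0.002, -0.285], "grip": 0},
    {"linear": [-0.477, 0.483, 0.05], "dr": [0, 0.002, -0.285], "grip": 0},
    {"linear": [-0.477, 0.483, 0.05], "dr": [0, 0.002, -0.285], "grip": 0}
  ]
}}

```text
time: 1.3
tool_pos: [0.4835, 0.0148, 0.1783]
orientation: [-2.406, -2.018, -0.003]
wrist_force: [0.9, 0.4, 0.5]
width: 0.027
```

```bash
python3 -c "
from h import *
st(); print(go([-100,-118,170]))"
```

```text
t 1.3 tcp chute [-138.1  -49.1  178.3] toolz [ 0.001  0.002 -1.   ] toolx [0.    1.    0.002] F [0.8 0.6 0.5] w 0.027 q [-0.48 -0.02  0.4   1.92  0.    1.23  1.31]
([-0.0689, 0.0381, 0.0082], [0.0005, -0.0025, -0.0001])
```

Request:
{"api": "send_rows", "payload": {
  "series": [
    {"linear": [-0.035, 0.02, 0.0], "dr": [0, 0, 0], "grip": 0},
    {"linear": [-0.069, 0.038, 0.008], "dr": [0, 0, 0], "grip": 0},
    {"linear": [-0.069, 0.038, 0.008], "dr": [0, 0, 0], "grip": 0},
    {"linear": [-0.069, 0.038, 0.008], "dr": [0, 0, 0], "grip": 0},
    {"linear": [-0.069, 0.038, 0.008], "dr": [0, 0, 0], "grip": 0}
  ]
}}

```text
time: 1.8
tool_pos: [0.5085, -0.0564, 0.1701]
orientation: [-2.404, -2.02, -0.002]
wrist_force: [0.3, -0.1, 0.1]
width: 0.003
```

```bash
python3 - <<'E'
from h import *
from plant import viewer
st(); print(go([-100,-118,62]))
for n in("wrist","scene"):
    c=viewer.capture(n); cv2.imwrite(f"pics/{n}1.png",c["frame"][:,:,::-1]); np.savez(n+"1.npz",**c)
a=cv2.imread("pics/wrist1.png");b=cv2.imread("pics/scene1.png")
cv2.imwrite("pics/both1.png",np.vstack([cv2.resize(a,(480,300)),cv2.resize(b,(480,300))]))
E
```

```text
t 1.8 tcp chute [-101.1 -114.9  170.1] toolz [-0.001  0.003 -1.   ] toolx [-0.001  1.     0.003] F [ 0.3 -0.   0.1] w 0.003 q [-0.4   0.06  0.48  1.88 -0.03  1.22  1.49]
([-0.0034, 0.0011, 0.1081], [-0.0005, -0.0025, 0.0014])
```

View pics/both1.png

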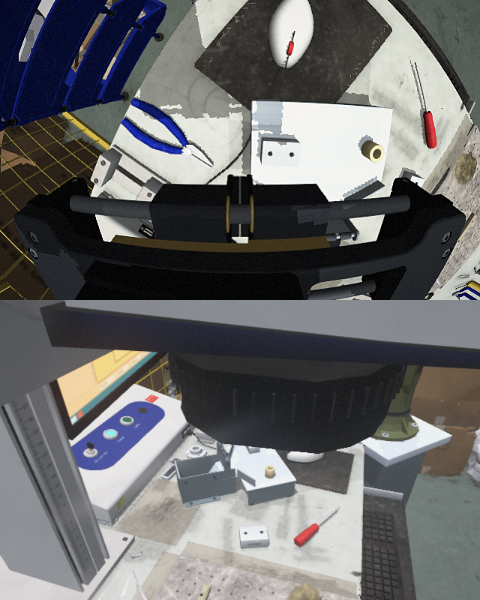

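The wrist picture shows the closed fingers at about (237,215), beside the right deck edge. The block is at (280,152) and untouched, and the bush is at (372,150). I'll lower the fingers next to the block.

Request:
{"api": "send_rows", "payload": {
  "series": [
    {"linear": [-0.002, 0.001, 0.036], "dr": [0, 0, 0], "grip": 0},
    {"linear": [-0.002, 0.001, 0.072], "dr": [0, 0, 0], "grip": 0},
    {"linear": [-0.002, 0.001, 0.108], "dr": [0, 0, 0], "grip": 0},
    {"linear": [-0.002, 0.001, 0.108], "dr": [0, 0, 0], "grip": 0},
    {"linear": [-0.002, 0.001, 0.108], "dr": [0, 0, 0], "grip": 0}
  ]
}}

```text
time: 2.4
tool_pos: [0.5095, -0.059, 0.0628]
orientation: [-2.404, -2.02, -0.002]
wrist_force: [0.6, 0.0, -0.3]
width: 0.005
```

```bash
python3 - <<'E'
from h import *
from plant import viewer
st()
c=viewer.capture("top"); np.savez("top2.npz",**c)
cv2.imwrite("pics/t2.png",cv2.resize(c["frame"][150:290,260:420,::-1],None,fx=3,fy=3,interpolation=cv2.INTER_CUBIC))
E
```

```text
t 2.4 tcp chute [ -99.6 -117.3   62.8] toolz [-0.     0.002 -1.   ] toolx [-0.001  1.     0.002] F [ 0.6  0.1 -0.3] w 0.005 q [-0.38  0.18  0.48  1.99 -0.1   1.    1.55]
```

View pics/t2.png

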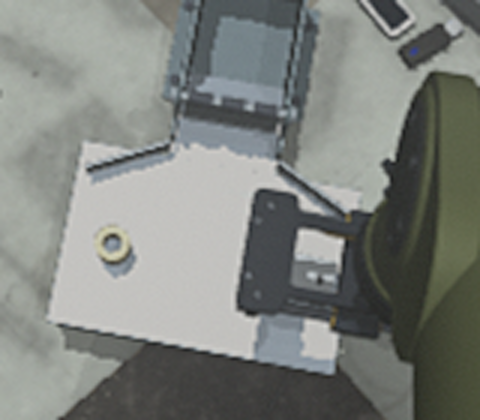

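The picture shows the gripper over the right deck edge. The block is visible through its frame at (320,275), and the guides and bush are clear. Now the sideways push.

Request:
{"api": "send_rows", "payload": {
  "series": [
    {"linear": [0.008, 0, 0], "dr": [0, 0, 0], "grip": 0},
    {"linear": [0.015, 0, 0], "dr": [0, 0, 0], "grip": 0},
    {"linear": [0.022, 0, 0], "dr": [0, 0, 0], "grip": 0},
    {"linear": [0.029, 0, 0], "dr": [0, 0, 0], "grip": 0},
    {"linear": [0.036, 0, 0], "dr": [0, 0, 0], "grip": 0},
    {"linear": [0.043, 0, 0], "dr": [0, 0, 0], "grip": 0},
    {"linear": [0.05, 0, 0], "dr": [0, 0, 0], "grip": 0},
    {"linear": [0.057, 0, 0], "dr": [0, 0, 0], "grip": 0},
    {"linear": [0.064, 0, 0], "dr": [0, 0, 0], "grip": 0},
    {"linear": [0.07, 0, 0], "dr": [0, 0, 0], "grip": 0},
    {"linear": [0.076, 0, 0], "dr": [0, 0, 0], "grip": 0},
    {"linear": [0.076, 0, 0], "dr": [0, 0, 0], "grip": 0}
  ]
}}

```text
time: 3.65
tool_pos: [0.5229, 0.0165, 0.0624]
orientation: [-2.404, -2.02, -0.003]
wrist_force: [0.9, -0.6, 0.5]
width: 0.003
```

Request:
{"api": "send_rows", "payload": {
  "series": [
    {"linear": [-0.015, 0, 0], "dr": [0, 0, 0], "grip": 0},
    {"linear": [-0.03, 0, -0.02], "dr": [0, 0, 0], "grip": 0},
    {"linear": [-0.05, -0.03, -0.06], "dr": [0, 0, 0], "grip": 0},
    {"linear": [-0.07, -0.06, -0.1], "dr": [0, 0, 0], "grip": 0},
    {"linear": [-0.1, -0.06, -0.12], "dr": [0, 0, 0], "grip": 0},
    {"linear": [-0.13, -0.06, -0.12], "dr": [0, 0, 0], "grip": 0},
    {"linear": [-0.13, -0.06, -0.12], "dr": [0, 0, 0], "grip": 0}
  ]
}}

```text
time: 4.35
tool_pos: [0.44, -0.1083, 0.1835]
orientation: [2.414, 2.009, 0.006]
wrist_force: [-0.6, -0.9, 0.2]
width: 0.006
```

```bash
cat >> h.py <<'E'
def find(tag,lo=.066,hi=.085,y=(-95,95),x=(-160,-30)):
    from plant import viewer
    c=viewer.capture("top"); np.savez(tag+".npz",**c); P=cloud(c); C=to_chute(P.reshape(-1,3)).reshape(P.shape)
    m=((P[...,2]>lo)&(P[...,2]<hi)&(C[...,0]>x[0])&(C[...,0]<x[1])&(abs(C[...,1])<95)).astype(np.uint8)
    for k in cv2.findContours(m,0,2)[0]:
        if cv2.contourArea(k)<30: continue
        w=to_chute(ray(c,k[:,0],.075))[:,:2].astype(np.float32); print(np.round(cv2.minAreaRect(w),1) if 0 else [np.round(a,1) for a in cv2.minAreaRect(w)])
    cv2.imwrite(f"pics/{tag}.png",cv2.resize(c["frame"][120:290,260:420,::-1],None,fx=3,fy=3,interpolation=cv2.INTER_CUBIC))
E
python3 -c "
from h import *
st(); find('t3')"
```

```text
t 4.35 tcp chute [-159.5 -177.9  183.5] toolz [ 0.003  0.002 -1.   ] toolx [0.008 1.    0.002] F [-0.4 -1.   0.2] w 0.006 q [-0.39 -0.11  0.54  1.99  0.06  1.25  1.52]
[array([-102.2,   -7.5]), array([30.5, 44.7]), np.float64(0.0)]
[array([-101.7,   64. ]), array([22.7, 22.5]), np.float64(10.8)]
[array([-41.3, -70.1]), array([48.6,  5. ]), np.float64(61.9)]
[array([-41.3,  70.7]), array([ 5. , 47.2]), np.float64(26.7)]
```

View pics/t3.png

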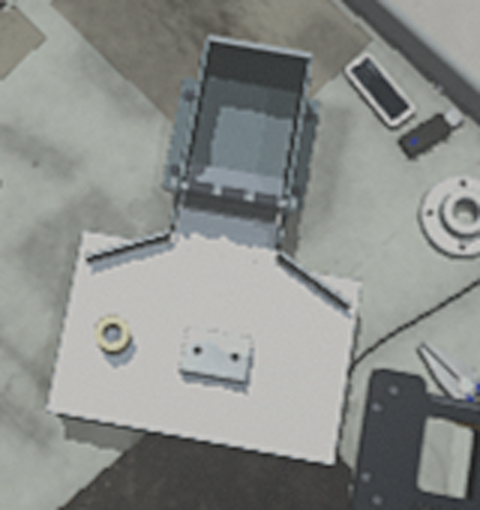

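The push came out straight: block at chute (-102,-7.5) with yaw 0 (picture (215,355)), bush unmoved, flap shut. One more nudge of 7 mm will centre it.

Request:
{"api": "send_rows", "payload": {
  "series": [
    {"linear": [0.04, 0.02, 0.0], "dr": [0, 0, 0], "grip": 0},
    {"linear": [0.08, 0.045, 0.02], "dr": [0, 0, 0], "grip": 0},
    {"linear": [0.115, 0.058, 0.04], "dr": [0, 0, 0], "grip": 0},
    {"linear": [0.115, 0.058, 0.08], "dr": [0, 0, 0], "grip": 0},
    {"linear": [0.115, 0.058, 0.121], "dr": [0, 0, 0], "grip": 0},
    {"linear": [0.115, 0.058, 0.121], "dr": [0, 0, 0], "grip": 0},
    {"linear": [0.115, 0.058, 0.121], "dr": [0, 0, 0], "grip": 0}
  ]
}}

```text
time: 5.1
tool_pos: [0.5171, 0.0007, 0.0601]
orientation: [-2.405, -2.018, 0.002]
wrist_force: [-0.8, -0.6, -0.2]
width: 0.008
```

```bash
python3 -c "
from h import *
st(); print(go([-102,-34,62]))"
```

```text
t 5.1 tcp chute [-102.5  -57.1   60.1] toolz [-0.003  0.001 -1.   ] toolx [-0.     1.     0.001] F [-0.6 -0.7 -0.2] w 0.008 q [-0.47  0.2   0.45  1.97 -0.1   1.    1.43]
([0.0231, 0.0005, -0.0019], [-0.0027, -0.0007, 0.0])
```

Request:
{"api": "send_rows", "payload": {
  "series": [
    {"linear": [0.008, 0, -0.001], "dr": [0, 0, 0], "grip": 0},
    {"linear": [0.015, 0, -0.001], "dr": [0, 0, 0], "grip": 0},
    {"linear": [0.02, 0, -0.001], "dr": [0, 0, 0], "grip": 0},
    {"linear": [0.023, 0, -0.001], "dr": [0, 0, 0], "grip": 0},
    {"linear": [0.023, 0, -0.001], "dr": [0, 0, 0], "grip": 0},
    {"linear": [0.023, 0, -0.001], "dr": [0, 0, 0], "grip": 0},
    {"linear": [0.003, 0, -0.001], "dr": [0, 0, 0], "grip": 0},
    {"linear": [-0.01, -0.01, -0.03], "dr": [0, 0, 0], "grip": 0},
    {"linear": [-0.01, -0.04, -0.06], "dr": [0, 0, 0], "grip": 0},
    {"linear": [0.01, -0.065, -0.08], "dr": [0, 0, 0], "grip": 0},
    {"linear": [0.03, -0.065, -0.08], "dr": [0, 0, 0], "grip": 0},
    {"linear": [0.03, -0.065, -0.08], "dr": [0, 0, 0], "grip": 0}
  ]
}}

```text
time: 6.3
tool_pos: [0.4597, 0.0441, 0.1425]
orientation: [-2.402, -2.023, -0.008]
wrist_force: [-0.5, 0.3, 0.1]
width: 0.006
```

```bash
python3 -c "
from h import *
st(); find('t4'); print(go([-150,-1,100],27.5)); print(go([-150,-1,63],27.5))"
```

```text
t 6.3 tcp chute [-166.6  -24.4  142.5] toolz [ 0.002  0.005 -1.   ] toolx [-0.004  1.     0.005] F [-0.5  0.2  0.1] w 0.006 q [-0.56 -0.04  0.4   2.02  0.01  1.15  1.24]
[array([-100.9,   65.2]), array([20.6, 20.4]), np.float64(10.8)]
[array([-41.1,  70.5]), array([ 5. , 47.8]), np.float64(26.7)]
([0.0252, 0.0166, 0.0419], [-0.4789, -0.003, 0.0013])
([0.0251, 0.0165, 0.0789], [-0.4789, -0.003, 0.0013])
```

Request:
{"api": "send_rows", "payload": {
  "series": [
    {"linear": [0.01, 0.005, 0.0], "dr": [-0.12, 0, 0], "grip": 0},
    {"linear": [0.02, 0.01, 0.01], "dr": [-0.24, 0, 0], "grip": 0},
    {"linear": [0.025, 0.016, 0.02], "dr": [-0.36, 0, 0], "grip": 0},
    {"linear": [0.025, 0.016, 0.03], "dr": [-0.48, -0.003, 0], "grip": 0},
    {"linear": [0.025, 0.016, 0.042], "dr": [-0.48, -0.003, 0], "grip": 0},
    {"linear": [0.025, 0.016, 0.042], "dr": [-0.48, -0.003, 0], "grip": 0},
    {"linear": [0.025, 0.016, 0.042], "dr": [-0.48, -0.003, 0], "grip": 0}
  ]
}}

```text
time: 7.05
tool_pos: [0.4801, 0.0623, 0.0998]
orientation: [2.102, 1.759, 0.429]
wrist_force: [1.0, 0.0, -0.5]
width: 0.005
```

```bash
python3 - <<'E'
from h import *
from plant import viewer
st(); print(go([-150,-1,63],27.5))
a=viewer.capture("wrist")["frame"][:,:,::-1];b=viewer.capture("scene")["frame"][:,:,::-1]
cv2.imwrite("pics/both5.png",np.vstack([cv2.resize(a,(480,300)),cv2.resize(b[150:320,160:432],(480,300))]))
E
```

```text
t 7.05 tcp chute [-149.7   -2.9   99.8] toolz [ 0.462 -0.002 -0.887] toolx [ 0.003  1.    -0.001] F [ 1.   0.2 -0.5] w 0.005 q [-0.54 -0.24  0.16  2.38  0.49  0.64  0.67]
([0.002, -0.0172, 0.0325], [0.0, 0.0024, -0.0019])
```

View pics/both5.png

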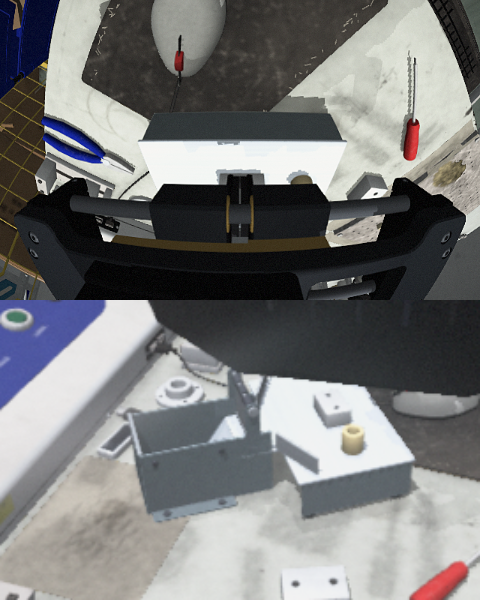

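The wrist view shows the leaning, closed fingers in front of the block. In the scene view the block at (330,405) is in line with the throat, the bush is standing at (352,438), and the flap is shut. I'll lower and push.

Request:
{"api": "send_rows", "payload": {
  "series": [
    {"linear": [0.002, -0.005, 0.018], "dr": [0, 0.002, -0.002], "grip": 0},
    {"linear": [0.002, -0.01, 0.0365], "dr": [0, 0.002, -0.002], "grip": 0},
    {"linear": [0.002, -0.01, 0.0365], "dr": [0, 0.002, -0.002], "grip": 0},
    {"linear": [0.002, -0.01, 0.0365], "dr": [0, 0.002, -0.002], "grip": 0}
  ]
}}

```text
time: 7.55
tool_pos: [0.4883, 0.0636, 0.0631]
orientation: [2.099, 1.763, 0.432]
wrist_force: [-0.0, 1.0, -0.4]
width: 0.004
```

Request:
{"api": "send_rows", "payload": {
  "series": [
    {"linear": [0, 0.0071, 0.0037], "dr": [0, 0, 0], "grip": 0},
    {"linear": [0, 0.0142, 0.0074], "dr": [0, 0, 0], "grip": 0},
    {"linear": [0, 0.0213, 0.0111], "dr": [0, 0, 0], "grip": 0},
    {"linear": [0, 0.0284, 0.0148], "dr": [0, 0, 0], "grip": 0},
    {"linear": [0, 0.0355, 0.0185], "dr": [0, 0, 0], "grip": 0},
    {"linear": [0, 0.0426, 0.0222], "dr": [0, 0, 0], "grip": 0},
    {"linear": [0, 0.0497, 0.0259], "dr": [0, 0, 0], "grip": 0},
    {"linear": [0, 0.0568, 0.0296], "dr": [0, 0, 0], "grip": 0},
    {"linear": [0, 0.0639, 0.0333], "dr": [0, 0, 0], "grip": 0},
    {"linear": [0, 0.0639, 0.0333], "dr": [0, 0, 0], "grip": 0}
  ]
}}

```text
time: 8.55
tool_pos: [0.5599, 0.0512, 0.0629]
orientation: [2.099, 1.763, 0.433]
wrist_force: [-0.3, -0.3, -0.7]
width: 0.009
```

```bash
python3 - <<'E'
from h import *
from plant import viewer
st(); print(go([-30,-1,62.5],28)); print(go([2,-1,62.5],28))
b=viewer.capture("scene")["frame"][:,:,::-1];a=viewer.capture("top")["frame"][:,:,::-1]
cv2.imwrite("pics/both6.png",np.vstack([cv2.resize(a[120:290,230:502],(480,300)),cv2.resize(b[150:320,160:432],(480,300))]))
E
```

```text
t 8.55 tcp chute [-69.1   0.   62.9] toolz [ 0.463  0.001 -0.886] toolx [-0.001  1.     0.   ] F [-0.2 -0.3 -0.7] w 0.009 q [-0.5   0.    0.23  2.26  0.44  0.48  0.77]
([-0.0011, 0.0345, 0.0185], [-0.0075, -0.0007, 0.001])
([-0.0011, 0.0629, 0.0333], [-0.0075, -0.0007, 0.001])
```

View pics/both6.png

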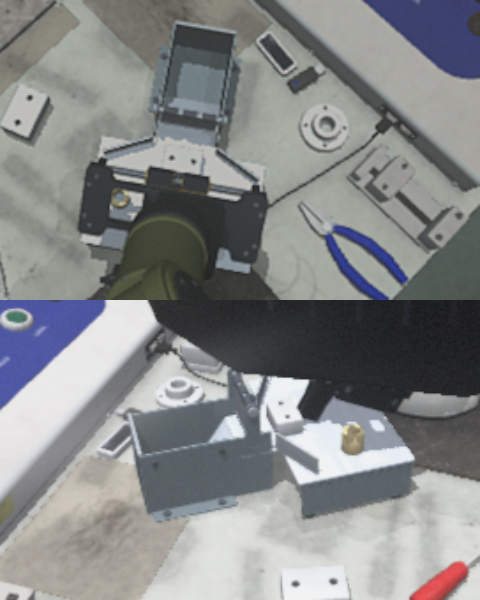

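The block at (183,158) is square in front of the throat and ahead of the fingers, and the bush is untouched. I'll push on through the flap.

Request:
{"api": "send_rows", "payload": {
  "series": [
    {"linear": [-0.0005, 0.0063, 0.0033], "dr": [0, 0, 0], "grip": 0},
    {"linear": [-0.001, 0.0126, 0.0066], "dr": [0, 0, 0], "grip": 0},
    {"linear": [-0.001, 0.0189, 0.01], "dr": [0, 0, 0], "grip": 0},
    {"linear": [-0.001, 0.0252, 0.0133], "dr": [0, 0, 0], "grip": 0},
    {"linear": [-0.001, 0.0315, 0.0166], "dr": [0, 0, 0], "grip": 0},
    {"linear": [-0.001, 0.0378, 0.02], "dr": [0, 0, 0], "grip": 0},
    {"linear": [-0.001, 0.0441, 0.0233], "dr": [0, 0, 0], "grip": 0},
    {"linear": [-0.001, 0.0504, 0.0266], "dr": [0, 0, 0], "grip": 0},
    {"linear": [-0.001, 0.0567, 0.03], "dr": [0, 0, 0], "grip": 0},
    {"linear": [-0.001, 0.063, 0.0333], "dr": [0, 0, 0], "grip": 0},
    {"linear": [-0.001, 0.063, 0.0333], "dr": [0, 0, 0], "grip": 0},
    {"linear": [-0.001, 0.063, 0.0333], "dr": [0, 0, 0], "grip": 0}
  ]
}}

```text
time: 9.85
tool_pos: [0.6288, 0.0381, 0.0621]
orientation: [2.099, 1.764, 0.432]
wrist_force: [-0.4, -0.2, -0.1]
width: 0.001
```

```bash
python3 - <<'E'
from h import *
from plant import viewer
st()
b=viewer.capture("scene")["frame"][:,:,::-1];a=viewer.capture("top")["frame"][:,:,::-1]
cv2.imwrite("pics/both7.png",np.vstack([cv2.resize(a[120:240,260:452],(480,300)),cv2.resize(b[190:290,200:360],(480,300))]))
E
```

```text
t 9.85 tcp chute [ 1.  -1.  62.1] toolz [ 0.462  0.001 -0.887] toolx [-0.001  1.    -0.   ] F [-0.4 -0.3 -0.1] w 0.001 q [-0.44  0.14  0.26  2.12  0.31  0.45  0.95]
```

View pics/both7.png

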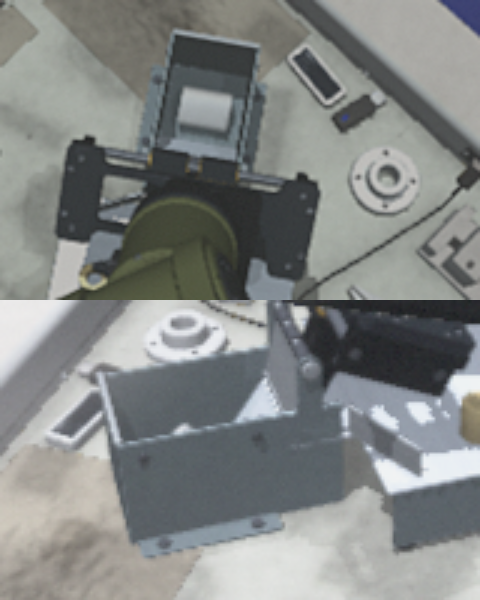

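The block lies in the pocket at (207,110), and the flap is leaning on the fingers. Drawing back.

Request:
{"api": "send_rows", "payload": {
  "series": [
    {"linear": [0, -0.0177, -0.0092], "dr": [0, 0, 0], "grip": 0},
    {"linear": [0, -0.0355, -0.0185], "dr": [0, 0, 0], "grip": 0},
    {"linear": [0, -0.0532, -0.0277], "dr": [0, 0, 0], "grip": 0},
    {"linear": [0, -0.071, -0.037], "dr": [0, 0, 0], "grip": 0},
    {"linear": [0, -0.0887, -0.0462], "dr": [0, 0, 0], "grip": 0},
    {"linear": [0, -0.075, -0.073], "dr": [0, 0, 0], "grip": 0},
    {"linear": [0, -0.061, -0.1], "dr": [0, 0, 0], "grip": 0},
    {"linear": [0, -0.047, -0.126], "dr": [0, 0, 0], "grip": 0},
    {"linear": [0, -0.08, -0.145], "dr": [0.1, 0, 0], "grip": 0},
    {"linear": [0, -0.08, -0.145], "dr": [0.2, 0, 0], "grip": 0},
    {"linear": [0, -0.08, -0.145], "dr": [0.2, 0, 0], "grip": 0}
  ]
}}

```text
time: 11.05
tool_pos: [0.4952, 0.062, 0.1559]
orientation: [2.232, 1.873, 0.27]
wrist_force: [0.9, -0.4, -0.0]
width: 0.007
```

```bash
python3 - <<'E'
from h import *
from plant import viewer
st()
b=viewer.capture("scene")["frame"][:,:,::-1];c=viewer.capture("top");a=c["frame"][:,:,::-1]
P=cloud(c);C=to_chute(P.reshape(-1,3));m=(abs(C[:,1])<30)&(C[:,0]>25)&(C[:,0]<112)&(C[:,2]<45)&(c["frame"].reshape(-1,3).min(1)>150)
print(m.sum(),C[m].mean(0).round(1) if m.any() else "")
z0=np.load("top0.npz"); d=cv2.absdiff(z0["frame"],c["frame"]).max(2)
for n,(u,v) in dict(flange=(413,191),sd=(222,235),bush=(298,232)).items(): print(n,"diff",d[v-12:v+12,u-12:u+12].mean().round(1))
cv2.imwrite("pics/both8.png",np.vstack([cv2.resize(a[120:240,260:452],(480,300)),cv2.resize(b[190:290,200:360],(480,300))]))
E
```

```text
t 11.05 tcp chute [-134.7   -0.7  155.9] toolz [ 0.28   0.002 -0.96 ] toolx [-0.     1.     0.002] F [ 0.9 -0.3 -0. ] w 0.007 q [-0.58 -0.17  0.29  2.14  0.22  0.92  1.  ]
231 [85.1 -2.1 23.5]
flange diff 6.0
sd diff 5.1
bush diff 36.8
```

View pics/both8.png

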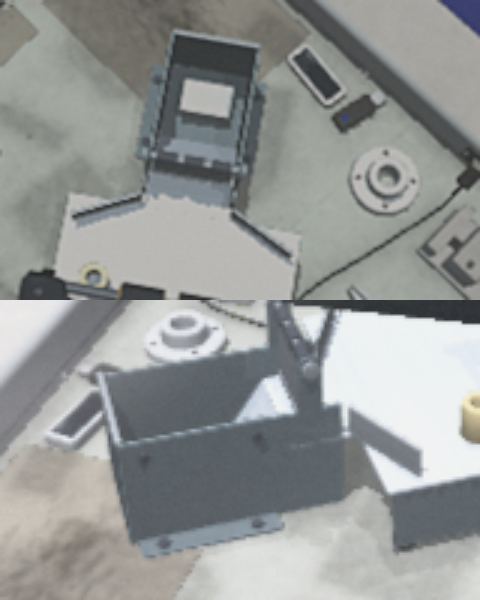

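Request:
{"api": "send_rows", "payload": {
  "series": [
    {"linear": [0, 0, -0.02], "dr": [0, 0, 0], "grip": 0},
    {"linear": [0, 0, -0.04], "dr": [0, 0, 0], "grip": 0},
    {"linear": [0, 0, -0.04], "dr": [0, 0, 0], "grip": 0},
    {"linear": [0, 0, -0.04], "dr": [0, 0, 0], "grip": 0},
    {"linear": [0, 0, -0.04], "dr": [0, 0, 0], "grip": 0},
    {"linear": [0, 0, -0.04], "dr": [0, 0, 0], "grip": 0}
  ]
}}

```text
time: 11.75
tool_pos: [0.4813, 0.0636, 0.1909]
orientation: [2.232, 1.876, 0.262]
wrist_force: [0.5, 0.2, -0.2]
width: 0.005
```

```bash
python3 - <<'E'
from h import *
st(); find('t9'); a=np.load('top0.npz')['z_map'];b=np.load('t9.npz')['z_map']
print("flap-region depth change mm",np.round(1000*np.median(abs(a-b)[180:195,325:352]),1))
from plant import bot
print(bot.finish_job())
E
```

```text
t 11.75 tcp chute [-148.7   -1.5  190.9] toolz [ 0.275 -0.001 -0.961] toolx [-0.002  1.    -0.001] F [ 0.5  0.3 -0.2] w 0.005 q [-0.58 -0.23  0.26  2.11  0.22  1.02  0.99]
[array([-101.7,   64. ]), array([22.6, 22.5]), np.float64(10.3)]
[array([-41.4, -70. ]), array([48.6,  5.1]), np.float64(62.5)]
[array([-40.7,  69.9]), array([ 4.7, 49.2]), np.float64(26.7)]
flap-region depth change mm 2.0
the job is handed in; nothing more can be done
None
```

The block is in the catch pocket behind the flap, and I handed the job in at about 11.8 s of the 48 s allowed; no verdict was given. I pushed it sideways with closed fingertips to the front of the throat in two pushes. Then, with the fingers leaning about 27.5°, I pushed it straight through the flap and drew back.

**Last checks:**
- **Block:** it lies flat in the pocket at about chute (85, -2) mm, with its top at z of about 24 mm.
- **Flap:** it looks shut in both views. The depth around it changed by about 2 mm from the start, which is within the camera calibration, but I had no direct reading of its angle.
- **Bush:** it measures (-102, 64) mm, the same as before. An earlier image comparison showed a change at the bush, because the gripper partly covered it in that picture.
- **Flange and screwdriver:** they look unchanged compared with the first picture.
- **Forces:** the wrist force stayed around 1 N in every reading between moves, and the gripper was clear of everything at the end.

I never caught the block holding the flap open in a picture. By the time I looked after the push, it had already dropped into the pocket.

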